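Lock the guide bar of a strap-cutting jig with its T-handled pin

TASK

Swing the steel guide bar of the strap-cutting jig round until its end is fully home in the fork, then take the T-handled lock pin out of the wooden punch block and put it down through the fork and the bar until its collar sits flat on the fork. Leave the pin in place and the bar shut, and do not disturb the two punches, the mallet or the tin.

Things in the scene. Friction and masses are not known exactly. Their poses are not given: they have to be found in the camera images.
- jig: Fixed strap-cutting jig: plywood board 220 x 240 x 30 mm with a green mat, hinge foot at its -y end, grey fork at its +y end. Origin on the table under the board, z up; hinge axis at (30, -150), fork hole at (30, 150) mm. The fork stands 66 mm high and is open towards -x, where the end of the bar swings in.
- fork_hole (a point): Centre of the mouth of the fork's upright hole, on the flat top of the upper tine, 66 mm above the table. Axes as the jig. Two level tines, 64 (x) x 56 (y) x 12 mm, undersides 24 and 54 mm above the table, both with a 20 mm through hole; a 66 mm high pillar joins them at their +x side and stops the bar.
- bar_hinge (a point): Point on the guide bar's upright hinge axis, at the height of the bar's top face (50 mm above the table). Axes as the jig.
- guide_bar (a joint): Angle (rad) of the flat steel guide bar, 30 mm wide, 40 to 50 mm above the table, on a vertical hinge. 0 is shut: along the jig's +y, against the stop in the fork, all holes in line. It grows as the bar swings open, counter-clockwise from above (towards the jig's -x), up to 1.0. A little stiff (about 0.3 N m); it stays where it is left.
- bar_grip (a point): On the axis of the bar's upright dark wooden handle, 190 mm from the hinge, 95 mm above the table. The handle is a round post 22 mm in diameter from the bar's top up to 110 mm above the table, with a 30 mm collar round its lowest 6 mm. Axes turn with the bar (y along the bar, away from the hinge).
- bar_hole (a point): Centre of the 20 mm hole in the bar's 40 x 56 mm end plate, at the plate's top face, 50 mm above the table, 300 mm from the hinge.
- lock_pin: Loose steel pin, about 180 g, hanging upright by its collar in a hole of the block. Origin on its axis at the collar's underside, z up, x along the T bar. Shank below: 16 mm dia., 56 long, last 10 tapered to 6. Above: collar 30 dia. x 8, neck 12 dia. x 10, flat-sided T bar 64 (x) x 16 (y), 18 to 40 mm above the origin, along the block within 0.5 rad. Seated, its origin is at fork_hole.
- pin_tip (a point): Lowest point of the lock pin's tapered tip, 56 mm below its origin.
- block: Fixed wooden punch block 70 (x) x 190 (y) x 70 mm high. Origin under its centre. Three upright through holes 20 mm in diameter in a row along y, at y = -58, 0 and 58 mm. The lock pin and the two punches hang in them, in any order.
- punch_a: Dark steel punch hanging upright in the block: round straight body 18 mm in diameter rising 42 mm above the block, no cross bar. Origin on its axis at the underside of its collar. Bystander.
- punch_b: Punch with a rounded dark wooden grip 26 mm in diameter, hanging upright in the block and rising 42 mm above it. Origin on its axis at the underside of its collar. Bystander.
- mallet: Wooden mallet lying on the table: handle 170 mm along -x, head 55 x 100 x 60 mm at +x. Origin on the table under the joint of head and handle. Bystander.
- tin: Closed round tin 70 mm in diameter, 90 mm high, standing. Origin under its centre. Bystander.
Things that resemble listed ones, but are neither listed nor needed, are in the scene too. There is more than one size of the lock_pin; the job needs the middle-sized.

How it is judged:
On the way:
1. the guide bar is swung shut, home in the fork (value of joint guide_bar below 0.03 rad), for 0.2 s.
At the end, for the whole second after the job is handed in: The bar is shut (below 0.03 rad); the lock pin stands at rest and upright (within 0.12 rad) through fork and bar, collar within 4 mm in height of the fork top, axis within 6 mm of the hole centre at the collar, tip within 8 mm of the fork and bar holes (value of joint guide_bar below 0.03 rad and z of lock_pin in the frame of fork_hole between -0.004 and 0.004 m and horizontal distance between lock_pin and fork_hole below 0.006 m and horizontal distance between pin_tip and fork_hole below 0.008 m and horizontal distance between pin_tip and bar_hole below 0.008 m and angle between lock_pin's own z axis and vertical below 0.12 rad and linear speed of lock_pin below 0.02 m/s); the robot touches nothing.
It fails at once if the punch a is moved by more than 20 mm (distance of punch_a from where it was at the start of the episode above 0.02 m).
It fails at once if the punch b is moved by more than 20 mm (distance of punch_b from where it was at the start of the episode above 0.02 m).
It fails at once if the mallet is moved by more than 30 mm (distance of mallet from where it was at the start of the episode above 0.03 m).
It fails at once if the tin is moved by more than 30 mm (distance of tin from where it was at the start of the episode above 0.03 m).
It also fails if it takes over 64 s, if anything falls off the work surface, if the arm or the gripper's body presses on something with over 40 N, if the wrist force passes 120 N, or if a joint passes its speed limit or range.

ROBOT

A 6-joint arm with a two-finger parallel gripper is mounted at the origin on the work surface. World frame = base frame: x ahead of the robot, y to its left, z up, the work surface at z = 0. Lengths are in m, angles in rad, forces in N, time in s.
With the tool pointing down it reaches from about 0.225 to 0.725 m from the base axis. Payload 3.1 kg.
Tool frame: the origin (TCP) lies between the finger pads; the fingertips stand 11 mm ahead of it and the grasp point (between the pads) lies 8 mm behind it; y points along the fingers, x is the direction in which the jaws open and shut, and the axes are right-handed (so a half turn about y gives the same grasp; the last joint's range is limited). The gripper opens to 85 mm and grips with 20 to 120 N. Pads are 22 mm wide; open, the fingers measure 114 mm over their backs; the gripper's body (76 mm by 85 mm) begins 54 mm behind the grasp point. The pads swing forward as they close: fully open they stand 13 mm farther back than shut.
Start: joints at [1.043, 0.048, 0.099, 1.622, 0, 1.443], TCP at [0.204, 0.484, 0.242] pointing down, gripper open.
Joint ranges: [-2.91, 2.91], [-0.99, 1.94], [-1.21, 1.42], [-2.12, 2.29], [-1.49, 1.47], [-3.14, 3.14]. Speed limits (rad/s): [2.79, 2.79, 3.14, 3.14, 3.14, 3.14].

INTERFACE

Orientations are given as a unit quaternion [x, y, z, w].
In Python, from workcell import * gives the robot as it stands. Calls block until the motion is done:
- move_ptp(position, orientation): joint-space move of the TCP to a pose.
- movel(position, rotation=None, max_speed=0.15, stop_force=None): straight line of the TCP; rotation=None keeps the orientation; max_speed is the mean speed in m/s. With stop_force (N) it stops when the force on the tool has changed by that much, and returns True; else False.
- goto_joints(angles): joint-space move.
- let_go() and close(squeeze=None): open the fingers fully, or close them until they stop; squeeze is the grip in N (None keeps the last).
- pause(seconds).
- inverse_kinematics(position, orientation): joint angles nearest the present ones, or None.
- read_camera(name): name is "scene" or "side" or "wrist"; returns the picture (420x560x3 uint8, blue, green, red); there is no depth.
- camera_params(name): a dict with "fov_y" (degrees; the focal length in pixels is half the picture's height over the tangent of half this angle, whatever the lens; pixels are square), "cx", "cy" (the principal point, pixels), "R" (3x3) and "t" (3): a world point X has camera coordinates R X + t. Camera axes: x right, y down, z forward; pixel columns grow to the right and rows downward; lengths in m; the calibration is good to about 2 mm. A picture is of the moment at which its call begins: read the wrist's pose just before it. camera_params takes no time and is no camera call; for the wrist camera it gives the pose at the moment of the call.
A pose or a line that the arm cannot do raises IKError and nothing moves.
- finish_job(): hands the job in, once; it reports no verdict.
Trained networks look in the newest picture that a camera, given by its name, has taken for a name from the list of things; names that differ only in an ending like _2 or _b are one class to them, and where a whole thing is asked for, a point or a joint stands for the part that bears it (a point fixed in the world has none). Each returns a list of dicts, best first, with "p" (0 to 1); they miss things now and then, are a little off and sometimes report something else, mostly with a low value. They report only what shows in the picture. A call takes as long as a camera call. They do not tell look-alikes from the thing itself.
- search_frame(camera, thing): "xyz" ([x, y, z] in m, in world coordinates, good to about 4 mm: the middle of the surface that is visible of it).
- mark_of(camera, thing): "xyz" ([x, y, z] in m, in world coordinates, good to about 4 mm: a listed point, or the origin of a listed thing).
Readings, each from a call of its own:
- current_time_s(): time.
- current_joint_positions(): joint angles.
- current_qd(): joint speeds.
- current_effort(): joint torques, N m.
- current_tcp_pos(): TCP position.
- current_ee_rot(): TCP orientation.
- current_ft_force(): force on the tool from outside, world axes, zero at the start.
- current_torque(): the same for the moment, N m.
- current_width(): finger opening in m.
Only numpy, scipy, OpenCV 4.12 (cv2) and the standard library are available. Lean on these libraries where they do the work, as an engineer would, in place of code of your own. Each camera call takes 0.05 s, during which the arm holds its last target. There are 200 camera calls.

## Working session

There is one attempt and no reset: what is moved stays moved. The work goes in short steps, each a Python script; the robot and the scene stay as the last script left them, time stands still between calls to the robot, and variables do not carry over. Pictures are saved under pics/ and viewed, about 8 in all and at most 12, crops included, and the job is handed in when it is done.

```bash
mkdir -p pics; python3 - <<'E'
from workcell import *
import cv2
for c in ["scene","side"]:
    im=read_camera(c); cv2.imwrite(f"pics/{c}0.png",im)
    for n in ["jig","fork_hole","bar_hinge","bar_grip","bar_hole","lock_pin","block","punch_a","punch_b","mallet","tin"]:
        r=mark_of(c,n); print(c,n,[([round(float(v),3) for v in d["xyz"]],round(d["p"],2)) for d in r[:5]])
print(current_time_s(),current_ee_rot(),current_width())
for c in ["scene","side"]: print(camera_params(c))
E
```

```text
scene jig [([0.566, -0.093, -0.0], 0.65)]
scene fork_hole [([0.572, 0.062, 0.066], 0.77)]
scene bar_hinge [([0.619, -0.234, 0.049], 0.66)]
scene bar_grip [([0.491, -0.093, 0.1], 0.85)]
scene bar_hole [([0.421, -0.013, 0.051], 0.61)]
scene lock_pin [([0.477, 0.279, 0.066], 0.7), ([0.576, 0.301, 0.043], 0.67)]
scene block [([0.474, 0.279, -0.001], 0.76)]
scene punch_a [([0.475, 0.222, 0.069], 0.74), ([0.477, 0.338, 0.069], 0.52)]
scene punch_b [([0.475, 0.222, 0.069], 0.74), ([0.477, 0.338, 0.069], 0.52)]
scene mallet [([0.391, -0.41, 0.002], 0.76)]
scene tin [([0.725, 0.364, -0.002], 0.58)]
side jig [([0.565, -0.088, 0.004], 0.96)]
side fork_hole [([0.577, 0.061, 0.067], 0.87)]
side bar_hinge [([0.621, -0.231, 0.044], 0.85), ([0.419, -0.008, 0.048], 0.66)]
side bar_grip [([0.479, 0.28, 0.07], 0.28)]
side bar_hole [([0.416, -0.007, 0.048], 0.78)]
side lock_pin [([0.351, 0.292, 0.08], 0.76), ([0.473, 0.279, 0.069], 0.75), ([0.577, 0.3, 0.042], 0.49)]
side block []
side punch_a [([0.476, 0.222, 0.069], 0.56), ([0.478, 0.341, 0.071], 0.47)]
side punch_b [([0.476, 0.222, 0.069], 0.56), ([0.478, 0.341, 0.071], 0.47)]
side mallet [([0.388, -0.412, 0.001], 0.76), ([0.622, -0.232, 0.046], 0.21)]
side tin [([0.724, 0.362, -0.003], 0.81)]
1.2 [ 0.589334    0.39075491 -0.39077205 -0.58931591] 0.08552592868412234
{'fov_y': 43.78911354894562, 'cx': 280.6488646495874, 'cy': 204.56942791761412, 'R': array([[ 0.14401618,  0.98943817,  0.0164756 ],
       [ 0.74533685, -0.09750441, -0.65951942],
       [-0.65094725,  0.10726134, -0.75150694]]), 't': array([-0.05027614, -0.33234348,  1.63678798])}
{'fov_y': 43.62532855320212, 'cx': 275.2130604241509, 'cy': 205.9931526761474, 'R': array([[ 0.99680828, -0.07814756, -0.01631577],
       [-0.06723282, -0.71156469, -0.69939649],
       [ 0.0430464 ,  0.69826117, -0.71454765]]), 't': array([-0.52416131,  0.06450964,  1.64236007])}
```

```bash
python3 - <<'E'
import cv2,numpy as np
a=cv2.imread("pics/scene0.png");b=cv2.imread("pics/side0.png")
cv2.imwrite("pics/s1.png",cv2.resize(a,(784,588)));cv2.imwrite("pics/s2.png",cv2.resize(b,(784,588)))
E
```

```text
(no output)
```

View pics/s1.png

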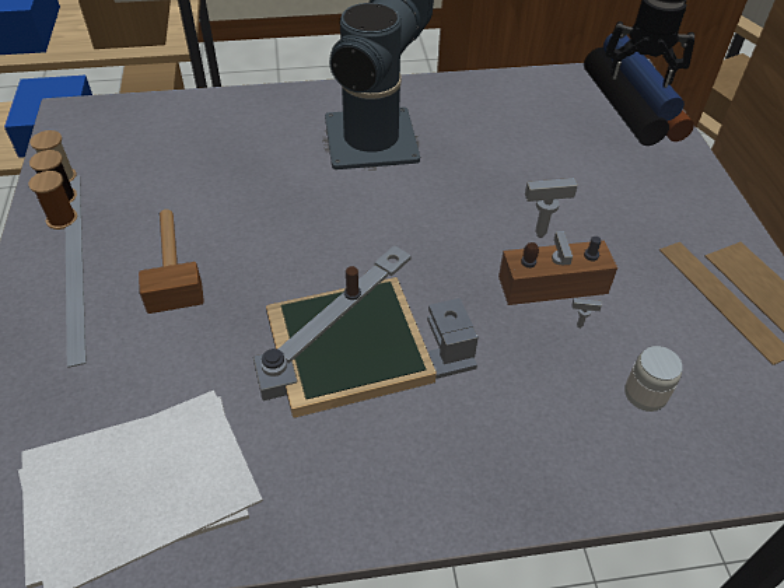

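View pics/s2.png

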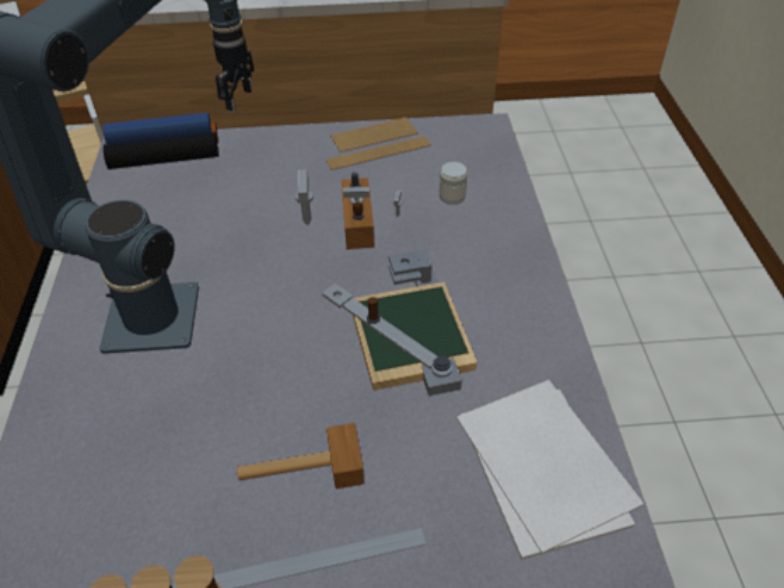

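The scene picture (enlarged ×1.4) shows three T-pins. The big one stands free at (550,195), the small one at (585,308), and one hangs in the middle of the block at (562,250). The block one fits, being middle-sized and hanging in the block. The bar is open about 0.58 rad, with its handle at (352,280) and the fork at (452,325). I'll confirm the pin with a wrist look on the way to the bar.

```bash
cat > h.py <<'E'
from workcell import *
import numpy as np, cv2
from scipy.spatial.transform import Rotation as Ro
def q(th):
    """tool down, jaws opening along world angle th (half-turn choice: least last-joint motion at 0)"""
    c,s=np.cos(th),np.sin(th)
    return Ro.from_matrix(np.array([[c,0,-s],[s,0,c],[0,-1,0]])).as_quat()
def best(p,th):
    o=[]
    for k in (0,np.pi):
        j=inverse_kinematics(list(p),list(q(th+k)))
        if j is not None: o.append((abs(j[5]),th+k,j))
    o.sort(key=lambda t:t[0]); return o[0][1],o[0][2]
def marks(cam,names):
    for n in names:
        print(cam,n,[(np.round(d["xyz"],4).tolist(),round(d["p"],2)) for d in mark_of(cam,n)[:4]])
E
python3 - <<'E'
from h import *
print(Ro.from_quat(current_ee_rot()).as_matrix().round(2))
p=[0.45,0.27,0.27]; th,j=best(p,0.0); print(th,np.round(j,2))
move_ptp(p,q(th)); print(current_time_s())
im=read_camera("wrist"); cp=camera_params("wrist")
marks("wrist",["lock_pin","punch_a","punch_b","block"])
a=cv2.imread("pics/scene0.png")[120:240,350:470]
cv2.imwrite("pics/w1.png",np.hstack([cv2.resize(im,(560,420)),cv2.resize(a,(240,240)).copy() if 0 else cv2.copyMakeBorder(cv2.resize(a,(240,240)),0,180,0,0,cv2.BORDER_CONSTANT)]))
print(current_tcp_pos(),-cp["R"].T@cp["t"])
E
```

```text
[[ 0.39 -0.   -0.92]
 [ 0.92 -0.    0.39]
 [-0.   -1.   -0.  ]]
3.141592653589793 [ 0.41  0.06  0.16  1.68  0.   -1.16]
3.4167
wrist lock_pin [([0.4761, 0.2793, 0.0756], 0.94), ([0.6336, 0.3005, 0.015], 0.87), ([0.3468, 0.2865, 0.0749], 0.71)]
wrist punch_a [([0.4728, 0.3376, 0.0675], 0.75), ([0.4752, 0.2211, 0.0687], 0.75)]
wrist punch_b [([0.4728, 0.3376, 0.0675], 0.75), ([0.4752, 0.2211, 0.0687], 0.75)]
wrist block [([0.4738, 0.2819, -0.0003], 0.79)]
[0.44985914 0.27022384 0.27001024] [0.44928458 0.18984618 0.40145744]
```

View pics/w1.png

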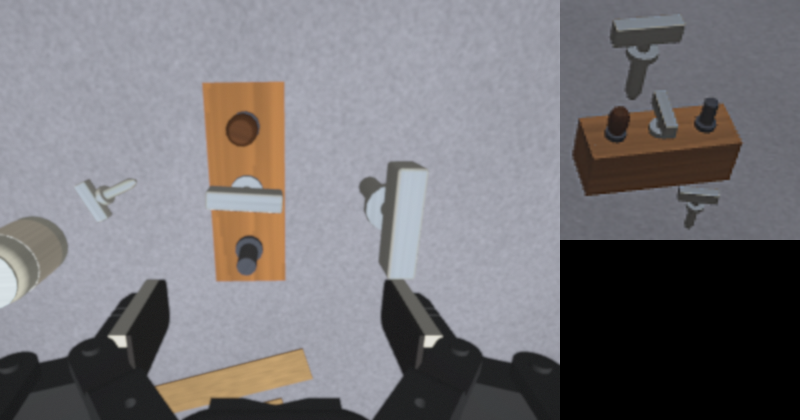

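The wrist view shows the block from above. The T-pin is in its middle hole at (245,200), with its bar across the block, i.e. along world x. The wood punch is at (242,128) and the steel one at (248,255). The look-alikes are off the block, big at (400,220) and small at (105,195), so the block pin is the one. Its neighbours rule out opening the jaws along the row, so I'll grip it by the ends of its 64 mm bar. First I'll shut the guide bar.

```bash
python3 - <<'E'
from h import *
H=np.array([0.6205,-0.2325]); jy=0.152; r=0.19
def pos(a,z=0.081): return [H[0]-r*np.sin(jy+a),H[1]+r*np.cos(jy+a),z]
a0=0.58
th,j=best(pos(a0,0.2),jy+a0); k=th-(jy+a0); print(k,np.round(j,2))
move_ptp(pos(a0,0.2),q(th))
im=read_camera("wrist"); marks("wrist",["bar_grip","bar_hole","fork_hole","bar_hinge"])
movel(pos(a0),max_speed=0.15)
close(30); print("w",current_width(),current_ft_force().round(1),current_time_s())
for a in np.linspace(a0,0.06,6)[1:]:
    s=movel(pos(a),q(jy+a+k),max_speed=0.12,stop_force=30)
    print(round(a,2),s,current_ft_force().round(1))
    if s: break
s=movel(pos(-0.05),q(jy-0.0+k),max_speed=0.04,stop_force=15)
print(s,current_tcp_pos(),pos(0),current_ft_force().round(1),current_time_s())
read_camera("scene"); marks("scene",["bar_grip"])
E
```

```text
0.0 [-0.32 -0.02 -0.05  1.54  0.    0.52]
wrist bar_grip [([0.4973, -0.0925, 0.0931], 0.88)]
wrist bar_hole [([0.4156, -0.0137, 0.0482], 0.57)]
wrist fork_hole [([0.5709, 0.0644, 0.0644], 0.63)]
wrist bar_hinge [([0.6232, -0.2362, 0.0509], 0.97)]
w 0.02108617658676508 [-0.7 -0.7  3.8] 6.9417
0.48 False [0.5 0.6 3. ]
0.37 False [ 0.1 -0.3  3.1]
0.27 False [ 0.3 -0.5  4.3]
0.16 False [-0.4 -1.7  4.5]
0.06 False [ 0.4 -2.4  5.5]
True [ 0.59063676 -0.04533474  0.08150648] [np.float64(0.5917310788573605), np.float64(-0.04469065737751865), 0.081] [-2.1 -0.5  4.2] 8.95
scene bar_grip [([0.5899, -0.0458, 0.1033], 0.79)]
```

Contact came within 1 mm of the expected shut position. I'll press once more to confirm, release, and look down on the fork.

```bash
python3 - <<'E'
from h import *
p=current_tcp_pos(); d=np.array([np.cos(.152),np.sin(.152),0])
s=movel(list(p+0.012*d),max_speed=0.03,stop_force=25); p2=current_tcp_pos(); print(s,p2-p,current_ft_force().round(1))
let_go(); movel([p2[0],p2[1],0.2],max_speed=0.2)
F=np.array([0.573,0.062])
P=[F[0]-0.0,F[1]+0.06,0.26]; th,j=best(P,0.152); print(th,np.round(j,2)); move_ptp(P,q(th))
cp=camera_params("wrist"); im=read_camera("wrist"); marks("wrist",["fork_hole","bar_hole","bar_grip","bar_hinge","jig"])
f=210/np.tan(np.radians(cp["fov_y"]/2))
print(-cp["R"].T@cp["t"],current_time_s())
for X in ([.573,.062,.066],[.620,-.2325,.05]):
    c=cp["R"]@X+cp["t"]; print("px",f*c[0]/c[2]+cp["cx"],f*c[1]/c[2]+cp["cy"])
np.savez("w2.npz",R=cp["R"],t=cp["t"],k=[f,cp["cx"],cp["cy"]]); cv2.imwrite("pics/w2raw.png",im); cv2.imwrite("pics/w2.png",cv2.resize(im,(800,600)))
E
```

```text
True [-1.42201246e-04 -3.35353916e-05 -8.29504604e-05] [-2.1 -0.4  3.7]
0.152 [0.1  0.22 0.32 1.67 0.   1.51]
wrist fork_hole [([0.572, 0.065, 0.0664], 0.87)]
wrist bar_hole [([0.5744, 0.0625, 0.0533], 0.58), ([0.5949, -0.0437, 0.0969], 0.19)]
wrist bar_grip [([0.5957, -0.0452, 0.0991], 0.81)]
wrist bar_hinge []
wrist jig [([0.5669, -0.0891, -0.0002], 0.64)]
[0.56024825 0.20092047 0.38967854] 11.7667
px 266.5564325044379 241.77938855947082
px 269.87236159976555 457.81416470105637
```

View pics/w2.png

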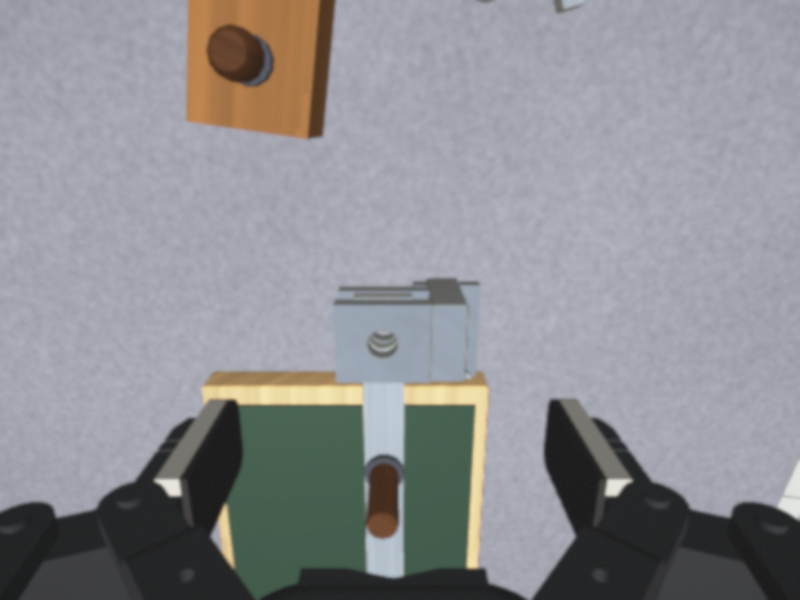

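The wrist view shows the bar inside the fork, with the concentric holes at (382,343). That is about 1 px from where my fork estimate projects, so the fork hole is at about (0.5736, 0.063). Next, a look from above the pin.

```bash
python3 - <<'E'
from h import *
P=[0.475,0.345,0.25]; th,j=best(P,0.0); print(th,np.round(j,2))
# camera sits at about -y of TCP for th=pi, +y for th=0
P[1]=0.279+(0.08 if abs(th)>1 else -0.08); move_ptp(P,q(th))
cp=camera_params("wrist"); im=read_camera("wrist"); marks("wrist",["lock_pin"])
R,t=cp["R"],cp["t"]; f=210/np.tan(np.radians(cp["fov_y"]/2)); C=-R.T@t
px=lambda X:(lambda c:f*c[:2]/c[2]+[cp["cx"],cp["cy"]])(R@np.array(X)+t)
def back(u,z):
    d=R.T@np.array([(u[0]-cp["cx"])/f,(u[1]-cp["cy"])/f,1]); return C+d*(z-C[2])/d[2]
hsv=cv2.cvtColor(im,cv2.COLOR_BGR2HSV); m=((hsv[...,1]<60)&(hsv[...,2]>150)).astype(np.uint8)
c=px([.476,.279,.11]).astype(int); M=np.zeros_like(m); w=75; M[c[1]-w:c[1]+w,c[0]-w:c[0]+w]=m[c[1]-w:c[1]+w,c[0]-w:c[0]+w]
n,l,s,ce=cv2.connectedComponentsWithStats(M)
print("C",C,"pin px",c,"comps",[(i,s[i].tolist(),ce[i].round().tolist()) for i in range(1,n) if s[i][4]>60])
print(current_time_s(),current_tcp_pos())
cv2.imwrite("pics/w3raw.png",im)
np.savez("w3.npz",R=R,t=t,k=[f,cp["cx"],cp["cy"]])
cv2.imwrite("pics/w3.png",cv2.resize(im[c[1]-100:c[1]+100,c[0]-130:c[0]+130],None,fx=3,fy=3,interpolation=cv2.INTER_CUBIC))
E
```

```text
3.141592653589793 [ 0.51  0.22  0.3   1.65  0.   -1.06]
wrist lock_pin [([0.3472, 0.2885, 0.0749], 0.95), ([0.6357, 0.2969, 0.0123], 0.88), ([0.4769, 0.2804, 0.0739], 0.64)]
C [0.47456414 0.2783565  0.38152919] pin px [272  87] comps [(1, [197, 12, 150, 150, 11825], [269.0, 89.0])]
14.05 [0.47518961 0.35875173 0.250016  ]Traceback (most recent call last):
  File "<stdin>", line 17, in <module>
cv2.error: OpenCV(4.12.0) /io/opencv/modules/imgproc/src/resize.cpp:4208: error: (-215:Assertion failed) !ssize.empty() in function 'resize'
```

```bash
python3 - <<'E'
import cv2
im=cv2.imread("pics/w3raw.png")
cv2.imwrite("pics/w3.png",cv2.resize(im[0:190,140:400],None,fx=3,fy=3,interpolation=cv2.INTER_CUBIC))
E
```

```text
(no output)
```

View pics/w3.png

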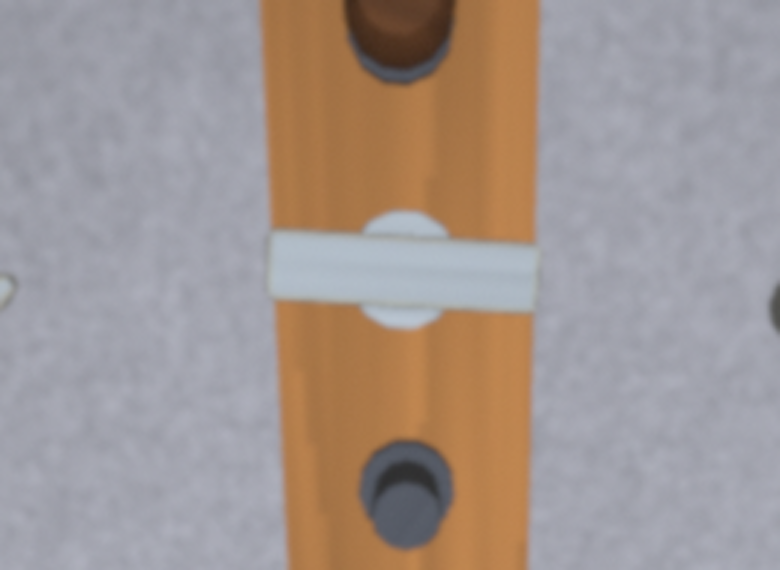

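The crop shows the T bar's ends at (270,265) and (536,277), with the collar centred under it at (404,270). I'll back-project those points and grip.

```bash
python3 - <<'E'
from h import *
z=np.load("w3.npz");R,t=z["R"],z["t"];f,cx,cy=z["k"];C=-R.T@t
def back(u,h):
    d=R.T@np.array([(u[0]-cx)/f,(u[1]-cy)/f,1]); return C+d*(h-C[2])/d[2]
A=back((140+270/3,265/3),.11);B=back((140+536/3,277/3),.11)
m=(A+B)/2; L=np.linalg.norm(A-B); th=np.arctan2(*(A-B)[1::-1]); print("T",m,L,th,"collar",back((140+404/3,90),.078))
assert .058<L<.070 and abs(th)<.5
k=np.pi+th
movel([m[0],m[1],0.16],q(k),max_speed=0.2)
s=movel([m[0],m[1],0.087],max_speed=0.08,stop_force=12); print("down",s,current_tcp_pos())
if not s:
    close(60); print("w",current_width(),current_ft_force().round(1))
    f0=current_ft_force(); s=movel([m[0],m[1],0.22],max_speed=0.15,stop_force=20); print("up",s,current_width(),current_ft_force()-f0)
im=read_camera("side"); im2=read_camera("scene")
marks("side",["lock_pin","pin_tip","punch_a"]);marks("scene",["lock_pin","pin_tip","punch_a"])
print(current_time_s(),current_tcp_pos())
def crop(c,im,X):
    p=camera_params(c);v=p["R"]@X+p["t"];g=210/np.tan(np.radians(p["fov_y"]/2));u=(g*v[:2]/v[2]+[p["cx"],p["cy"]]).astype(int)
    return cv2.resize(im[max(u[1]-60,0):u[1]+60,u[0]-55:u[0]+55],(390,426),interpolation=cv2.INTER_CUBIC)
X=np.array([m[0],m[1],0.2]); cv2.imwrite("pics/g1.png",np.hstack([crop("side",im,X),crop("scene",im2,X)]))
E
```

```text
T [0.47498836 0.28055419 0.11      ] 0.062069278616940664 -0.043009809059204734 collar [0.47483181 0.28056287 0.078     ]
down False [0.47554697 0.28075955 0.08778436]
w 0.06309084625925934 [0.7 0.7 3.9]
up False 0.06301358864421705 [-0.46988182 -1.61239934 -6.53886777]
side lock_pin [([0.3535, 0.2919, 0.0773], 0.76), ([0.4758, 0.2789, 0.1988], 0.62), ([0.6299, 0.3014, 0.0124], 0.53)]
side pin_tip [([0.476, 0.2797, 0.1399], 0.56), ([0.3455, 0.2901, 0.0031], 0.52), ([0.5972, 0.2869, 0.0193], 0.44), ([0.4758, 0.279, -0.0], 0.37)]
side punch_a [([0.4752, 0.2246, 0.0684], 0.63), ([0.474, 0.3394, 0.0687], 0.62)]
scene lock_pin [([0.4744, 0.2786, 0.1966], 0.63), ([0.6298, 0.3034, 0.0148], 0.61), ([0.3539, 0.2924, 0.0836], 0.56)]
scene pin_tip [([0.6018, 0.2823, 0.0199], 0.83), ([0.3472, 0.2885, 0.0051], 0.65), ([0.4715, 0.2768, 0.1434], 0.51), ([0.6201, -0.237, 0.0533], 0.23)]
scene punch_a [([0.4763, 0.3386, 0.0677], 0.71), ([0.4741, 0.2205, 0.0689], 0.48), ([0.577, 0.0616, 0.0496], 0.42)]
17.625 [0.47482756 0.28047825 0.21961226]
```

View pics/g1.png

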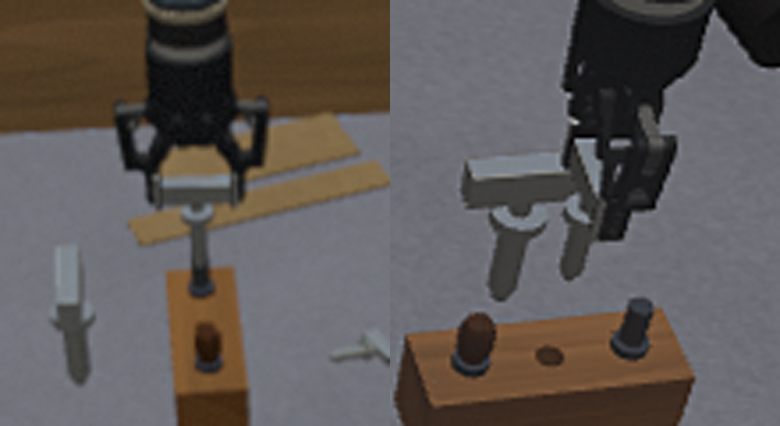

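The pin is held upright by its T-bar ends. Left is the side view and right the scene view, where the other T-pin is the big look-alike standing behind. The middle hole is empty and both punches are untouched. I'll carry the pin to the fork and lower it by feel.

```bash
python3 - <<'E'
from h import *
z=np.load("w2.npz");R,t=z["R"],z["t"];f,cx,cy=z["k"];C=-R.T@t
d=R.T@np.array([(382.5*.7-cx)/f,(342.5*.7-cy)/f,1]); F=(C+d*(.063-C[2])/d[2])[:2]; print("F",F)
F=(F+[0.5735,0.0625])/2
Q=current_ee_rot()
print(np.round(inverse_kinematics([F[0],F[1],.22],list(Q)),2))
move_ptp([F[0],F[1],.22],Q); movel([F[0],F[1],.150],max_speed=0.1); pause(0.2)
im=read_camera("side"); im2=read_camera("scene"); marks("side",["pin_tip","lock_pin","fork_hole"]);marks("scene",["pin_tip","lock_pin","fork_hole"])
def crop(c,im,X):
    p=camera_params(c);v=p["R"]@X+p["t"];g=210/np.tan(np.radians(p["fov_y"]/2));u=(g*v[:2]/v[2]+[p["cx"],p["cy"]]).astype(int)
    return cv2.resize(im[max(u[1]-45,0):u[1]+45,u[0]-40:u[0]+40],(390,438),interpolation=cv2.INTER_CUBIC)
X=np.array([F[0],F[1],0.09]); cv2.imwrite("pics/f1.png",np.hstack([crop("side",im,X),crop("scene",im2,X)]))
print(current_time_s(),current_tcp_pos(),current_width(),current_ft_force().round(1))
E
```

```text
F [0.57394114 0.06297052]
[-0.01  0.18  0.2   1.59 -0.   -1.53]
side pin_tip [([0.5757, 0.0623, 0.0761], 0.78), ([0.3464, 0.2928, 0.004], 0.69), ([0.5961, 0.2861, 0.0177], 0.48)]
side lock_pin [([0.3502, 0.2932, 0.0795], 0.75), ([0.5758, 0.0637, 0.1334], 0.52), ([0.6313, 0.3009, 0.0112], 0.46)]
side fork_hole [([0.5745, 0.0624, 0.0654], 0.71)]
scene pin_tip [([0.5971, 0.2852, 0.0196], 0.69), ([0.35, 0.29, 0.0005], 0.58)]
scene lock_pin [([0.5705, 0.0594, 0.1298], 0.72), ([0.6288, 0.3046, 0.0165], 0.69), ([0.3489, 0.2931, 0.0818], 0.69), ([0.6187, -0.2346, 0.0529], 0.37)]
scene fork_hole [([0.5754, 0.0634, 0.0643], 0.86)]
20.025 [0.57373363 0.06271882 0.15000712] 0.06309927524176351 [ 0.3  0.8 -0.4]
```

View pics/f1.png

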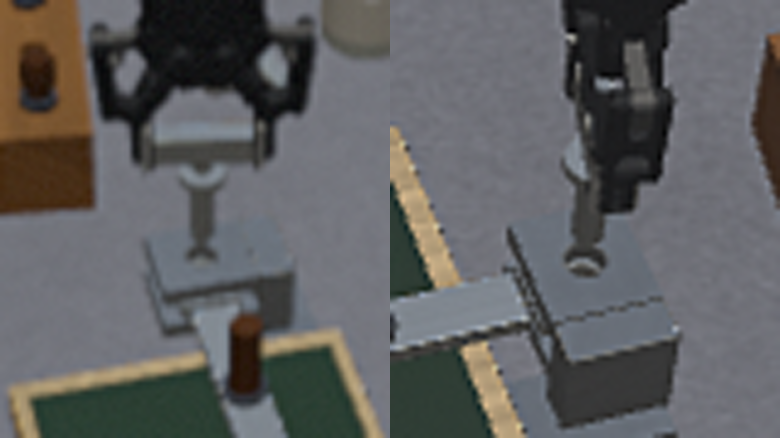

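Both views show the tip right above the hole. Inserting.

```bash
python3 - <<'E'
from h import *
p=current_tcp_pos(); f0=current_ft_force()
def down(zt,v,F):
    c=current_tcp_pos(); s=movel([p[0],p[1],zt],max_speed=v,stop_force=F); print(zt,s,current_tcp_pos().round(4),(current_ft_force()-f0).round(1)); return s
s=down(.110,.04,10) or down(.09,.03,12) or down(.080,.015,10)
print(current_time_s(),current_width())
E
```

```text
0.11 False [0.574  0.0627 0.1104] [-0.6 -1.9 -2.1]
0.09 False [0.5738 0.0627 0.0901] [ 0.4 -0.3 -2.3]
0.08 True [0.574  0.0627 0.0843] [-0.3 -0.6  5.2]
22.475 0.06321741991799414
```

Contact came at 0.0843, against 0.084 predicted for a seated collar. I'll release and check.

```bash
python3 - <<'E'
from h import *
p=current_tcp_pos(); let_go(); pause(0.2); movel([p[0],p[1],.2],max_speed=0.12); movel([p[0]-.08,p[1]+.15,.27],max_speed=0.25); pause(0.3)
im=read_camera("side"); im2=read_camera("scene"); N=["lock_pin","fork_hole","bar_grip","punch_a","mallet","tin"]; marks("side",N);marks("scene",N)
def crop(c,im,X):
    q_=camera_params(c);v=q_["R"]@X+q_["t"];g=210/np.tan(np.radians(q_["fov_y"]/2));u=(g*v[:2]/v[2]+[q_["cx"],q_["cy"]]).astype(int)
    return cv2.resize(im[max(u[1]-45,0):u[1]+45,u[0]-40:u[0]+40],(390,438),interpolation=cv2.INTER_CUBIC)
X=np.array([p[0],p[1],0.07]); cv2.imwrite("pics/f2.png",np.hstack([crop("side",im,X),crop("scene",im2,X)]))
print(current_time_s(),current_width(),current_ft_force().round(1))
E
```

```text
side lock_pin [([0.3512, 0.2922, 0.0781], 0.86), ([0.5757, 0.0603, 0.0645], 0.55)]
side fork_hole [([0.5751, 0.0624, 0.0685], 0.97)]
side bar_grip [([0.5906, -0.0449, 0.0951], 0.55)]
side punch_a [([0.4734, 0.3399, 0.0738], 0.6), ([0.4771, 0.2209, 0.0706], 0.4)]
side mallet [([0.3927, -0.413, 0.0], 0.69)]
side tin [([0.7226, 0.3612, -0.0024], 0.77)]
scene lock_pin [([0.352, 0.2923, 0.0802], 0.84), ([0.5718, 0.0578, 0.0646], 0.62)]
scene fork_hole [([0.5724, 0.0609, 0.0639], 0.66)]
scene bar_grip [([0.5906, -0.0446, 0.1012], 0.98)]
scene punch_a [([0.4743, 0.221, 0.0691], 0.61), ([0.4781, 0.3405, 0.0692], 0.42)]
scene mallet [([0.3907, -0.4078, -0.0004], 0.75)]
scene tin [([0.725, 0.3673, 0.0003], 0.81)]
26.05 0.08526912811677204 [-1.   0.1  0.3]
```

View pics/f2.png

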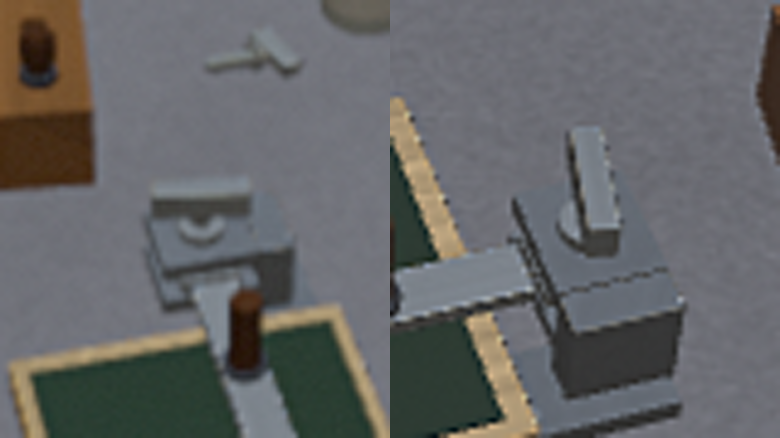

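Both views show the collar flat on the fork, the pin upright, the bar shut and the gripper clear.

```bash
python3 -c "
from workcell import *
finish_job()"
```

```text
the job is handed in; nothing more can be done
```

The guide bar is shut in the fork and the lock pin is seated through the fork and bar. I handed the job in at about 26 s of robot time.

**Bar:** I swung it shut by its handle until it met the stop. A second push moved it only 0.15 mm, and a view from above showed the fork and bar holes in line.

**Pin:** I took the middle-sized pin from the centre of the block, gripping the ends of its T bar because the punches left no room along the row. I lowered it until its collar made contact 0.3 mm from the predicted seated height.

**Last checks:**
- **Seating:** the final pictures show the collar flat on the fork and the pin upright, with the gripper open and clear.
- **Position readings:** the detectors put the pin 2 to 3 mm from the fork hole. One height reading was 4 mm below the fork top, though each reading is only good to about 4 mm.
- **Bystanders:** the punches, mallet and tin read within about 5 mm of where they started.

No check failed. The T bar lay across the block, along its x axis, not along its length as I had first read the description.

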